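# Lock the sample tube and hold the loupe in focus over its cap

### The job

First lock the capped tube that stands in the bench clamp: turn the clamp's bar knob clockwise (seen from above) until it clicks over its detent to its far stop, and leave it there. Then take the loupe from its cradle by the handle and hold it over the tube's cap, level, right way up and still, with the cap in the middle of the lens and the lens at the height of the height gauge's scriber tip; finish while holding it there, with the loupe touching nothing but the gripper. Leave the tube standing in the clamp, do not shift the gauge's setting, and do not push the caliper or the tray of caps about.

Things in the scene. Friction and masses are not known exactly. Their poses are not given: they have to be found in the camera images.
- clamp: fixed steel cam-lock bench clamp: base plate 80 (x) x 180 (y) x 12 mm, from y = -115 to +65. The origin is on the bench directly under the middle of the tube's seat. A fixed steel V jaw stands on the +y side of the tube (up to 50 mm high), a sliding flat jaw on its -y side; the cam and the bar knob are 85 mm from the tube towards -y. z up. Its place and yaw vary.
- lock_knob (a joint): turn of the clamp's knob in rad: 0 = open, at the start; it grows clockwise seen from above, up to the stop at 1.2 (locked). A detent resists with up to 0.25 N m, most near 0.3; let go before 0.6 it springs back to 0, past that it snaps on by itself to about 1.2 and stays there. Turning it slides the jaw 6 mm against the tube.
- knob_grip (a point): on the vertical axis of the knob, 66 mm above the bench. The grip is a black straight bar, 56 mm long, 14 mm thick, standing from 44 to 80 mm above the bench; below it are only a thin neck and, up to 40 mm, the steel cam (within 22 mm of the axis). The bar's length lies along this point's x axis (the clamp's x axis at joint value 0) and turns with the knob; z up.
- tube: the part to inspect: a loose clear plastic tube with a white label and a black ribbed cap, upright in the clamp's seat; tube 20 mm across, cap 24 mm across and 14 mm high, 90 mm tall in all, 35 g. Origin at the middle of its foot (12 mm above the bench), z up.
- cap_top (a point): centre of the cap's top face, 90 mm above the tube's foot, 102 mm above the bench.
- tube_seat (a point): centre of the floor of the clamp's seat, where the tube's foot belongs, 12 mm above the bench.
- gauge: fixed vernier height gauge beside the clamp, beyond its V jaw: dark base 48 (x) x 74 (y) x 26 mm, steel beam 6 x 16 mm up to 253 mm above the bench at the origin's x, y; on the beam a slider 20 x 34 x 44 mm carries a scriber arm that points towards the gauge's own -y, at the tube. Origin under the middle of the base, z up.
- scriber_tip (a point): the free end of the scriber, a steel blade 6 x 3 mm, 65 mm from the beam towards the gauge's -y and some 55 to 80 mm short of the tube's axis. The gauge has been set so that the blade's height is the loupe's focal height over the cap: 45 to 61 mm above the cap's top, different each time. The slider is held by friction of about 15 N only. z up.
- loupe: loose LED hand loupe, about 110 g, lying right way up: black round rim 84 mm across, 14 mm thick, around a clear lens; a neck, then a straight black handle 64 to 150 mm from the lens centre towards the loupe's -x, 24 mm wide (y), 18 mm thick (z), its middle level with the lens. Centre of mass about 40 mm from the lens centre. Origin at the middle of the rim's underside, z up.
- lens_centre (a point): centre of the lens, 7 mm above the loupe's origin; its z is the lens's optical axis, upright when the loupe is level.
- loupe_grip (a point): middle of the loupe's handle, 108 mm from the lens centre towards the loupe's -x, at the lens's height.
- cradle: fixed grey charging cradle: block 110 (x, from -62 to +48) x 104 (y) x 26 mm with three lips 7 mm higher beside the rim at +x and +-y. The loupe's rim lies on its top, centred on the origin; the handle sticks out over the bench towards -x, its underside 24 mm and its middle 33 mm above the bench. Origin on the bench, z up.
- caliper: loose digital caliper lying flat to the robot's left, 230 mm long, 57 mm wide, 15 mm high. Leave it.
- cap_tray: loose open white tray 110 x 90 x 34 mm with spare caps, to the robot's right. Leave it.
There are look-alikes about, which are no part of the job. What is shaped like the loupe but red is not meant. Leave any blue look-alike of the cradle alone.

How it is judged (in metres and radians):
On the way, in this order (a step that is already met when the one before it is completed fails the run):
1. the clamp's knob has clicked over its detent and lies near its far stop (value of joint lock_knob above 1 rad), for 0.2 s.
2. after that, the loupe is lifted clear of its cradle, held by its handle (z of lens_centre in the frame of cradle above 0.063 m and contact force between the fingers and loupe above 1 N and contact force between loupe and cradle below 0.1 N and distance between the grasp point and loupe_grip below 0.055 m), for 0.2 s.
At the end, for the whole second after the job is handed in: Knob past its detent (over 1.0 rad); tube upright in its seat (5 mm, 4 degrees); loupe at rest, held by its handle by the fingers alone (55 mm), clear of tube, clamp, gauge and cradle, level within 6 degrees, lens within 12 mm sideways of the cap's axis and within 6 mm of the scriber tip's height (value of joint lock_knob above 1 rad and horizontal distance between tube and tube_seat below 0.005 m and angle between tube's own z axis and vertical below 0.07 rad and z of tube in the frame of tube_seat below 0.005 m and horizontal distance between lens_centre and cap_top below 0.012 m and z of lens_centre in the frame of scriber_tip between -0.006 and 0.006 m and angle between lens_centre's own z axis and vertical below 0.105 rad and linear speed of loupe below 0.02 m/s and angular speed of loupe below 0.15 rad/s and contact force between the fingers and loupe above 1 N and distance between the grasp point and loupe_grip below 0.055 m and contact force between loupe and tube below 0.1 N and contact force between loupe and clamp below 0.1 N and contact force between loupe and gauge below 0.1 N and contact force between loupe and cradle below 0.1 N); the arm keeps its last pose, push and grip.
It fails at once if the height gauge's setting was shifted by more than 3 mm (distance of scriber_tip from where it was at the start of the episode above 0.003 m).
It fails at once if the tube was knocked over or pulled out of the clamp (angle between tube's own z axis and vertical above 0.3 rad or z of tube in the frame of tube_seat above 0.02 m).
It fails at once if the caliper or the tray of caps was pushed more than 20 mm (distance of any of caliper, cap_tray from where it was at the start of the episode above 0.02 m).
It also fails if it takes over 61 s, if anything falls off the work surface, if the arm or the gripper's body presses on something with over 40 N, if the wrist force passes 120 N, or if a joint passes its speed limit or range.

### The arm

A 6-joint arm with a two-finger parallel gripper is mounted at the origin on the work surface. World frame = base frame: x ahead of the robot, y to its left, z up, the work surface at z = 0. Lengths are in m, angles in degrees, forces in N, time in s.
With the tool pointing down it reaches from about 0.4 to 0.825 m from the base axis. Payload 7 kg.
Tool frame: the origin (TCP) lies midway between the tips of the shut fingers; the grasp point (between the pads) lies 19 mm behind it (r.grasp_offset is the distance from the TCP to the grasp point, in m); z points along the fingers, x is the direction in which the jaws open and shut, and the axes are right-handed (so a half turn about z gives the same grasp; the last joint's range is limited). The gripper opens to 88 mm and grips with 3 to 60 N. Pads are 19 mm wide; open, the fingers measure 130 mm over their backs; the gripper's body (78 mm by 193 mm) begins 47 mm behind the grasp point.
Start: joints at [-60.671, 20.546, 0.682, 0, -70.136, -16.507], TCP at [0.15, -0.658, 0.227] pointing down, gripper open.
Joint ranges: [-176.03, 176.03], [-82.01, 121.73], [-58.28, 71.71], [-173.87, 95.51], [-174.79, -0.11], [-173.66, 173.66]. Speed limits (degrees/s): [136.94, 136.94, 172.46, 180, 180, 180].

### API

Orientations are given as [roll, pitch, yaw] about the fixed x, y, z axes, in that order (R = Rz(yaw) Ry(pitch) Rx(roll)).
In Python, from plant import r gives the robot as it stands.
- The arm moves only by the tool step_arm, never from a script. Its argument "deltas" is a list of rows, each a list of 7 numbers: the turn, a rotation vector about the tool's x, y, z in rad, then the shift along the tool's x, y, z in mm, then the opening, from -1 (shut) to 1 (fully open), so that 0 is half open. In form: [[ax, ay, az, x, y, z, grip], ...]. A call has 1 to 10 rows; each row shifts and turns the pose as measured when the row begins, along the tool's axes as they then stand; what a row does not reach is not made up. A row lasts 1/10 s, in which the tool goes at most 50 mm and 8.59 degrees, less where a joint would pass 70% of its speed; a pose out of reach is approached as far as the arm can. A call with a gripper value outside its range is refused whole. The fingers move at their own pace and stop on an object; "squeeze" is the grip in N (left out, the last holds). Time passes only in rows, so rows that do not move let the fingers close. It gives the time, the measured TCP pose, the force and the opening at its end, in the units of the state.
- r.get_state(): the state, without advancing time (a new reading comes with each control period).
- r.capture(name): name is "scene" or "top" or "wrist"; returns the picture (480x640x3 uint8, red, green, blue); there is no depth.
- r.camera_info(name): a dict with "vertical_fov" (degrees; the focal length in pixels is half the picture's height over the tangent of half this angle, whatever the lens; pixels are square), "cx", "cy" (the principal point, pixels), "view" (4x4, takes a point from world to camera coordinates). Camera axes: x right, y down, z forward; pixel columns grow to the right and rows downward; lengths in m; the calibration is good to about 2 mm. A picture is of the moment at which its call begins: read the wrist's pose just before it. camera_info takes no time and is no camera call; for the wrist camera it gives the pose at the moment of the call.
- r.close_job(): hands the job in, once; it reports no verdict.
The state is a dict: "time_s": time; "joints": joint angles; "qd": joint speeds; "joint_torque": joint torques, N m; "tcp_pos": TCP position; "eef_rot": TCP orientation; "contact_force": force on the tool from outside, world axes, zero at the start; "moment": the same for the moment, N m; "gripper_width": finger opening in m.
Only numpy, scipy, OpenCV 4.12 (cv2) and the standard library are available. Lean on these libraries where they do the work, as an engineer would, in place of code of your own. Each camera call takes 0.05 s, during which the arm holds its last target.

## Working session

There is one attempt and no reset: what is moved stays moved. The work goes in short steps, Python scripts to look and compute and a tool call to move; the robot and the scene stay as the last step left them, time stands still between calls to the robot, and variables do not carry over. Pictures are saved under pics/ and viewed, and the job is handed in when it is done.

Besides the shell and the picture viewer there is one more tool, called after "Request:" in YAML: its name, and indented under it one key for each argument. step_arm: Moves the arm, as the interface text tells. Its arguments: {"type":"object","properties":{"deltas":{"type":"array","items":{"type":"array","items":{"type":"number"}}},"squeeze":{"type":"number"}},"required":["deltas"]}

```bash
ls; mkdir -p pics
python3 - <<'E'
from plant import r
import cv2
print(r.get_state())
for n in("scene","top","wrist"):
    im=r.capture(n); cv2.imwrite(f"pics/{n}0.png",im[:,:,::-1]); i=r.camera_info(n); print(n,i)
print(r.grasp_offset)
E
```

```text
pics
{'time_s': 0.0, 'joints': array([-6.06705315e+01,  2.05899266e+01,  6.32641908e-01, -2.01252903e-02,
       -7.01353549e+01, -1.65073585e+01]), 'qd': array([ 0.09637364,  0.08050407,  0.00910196,  0.05141798, -0.02384203,
        0.07503257]), 'joint_torque': array([ 7.57156317e-05, -5.82728899e+01,  2.93047071e+01,  6.99722975e+00,
        7.13873509e-03, -1.38826963e-04]), 'tcp_pos': array([ 0.14966515, -0.65768776,  0.2256311 ]), 'eef_rot': array([-1.79991814e+02, -9.41973151e-02,  1.02815249e+02]), 'contact_force': array([-0.24746902, -0.18306591,  0.12890764]), 'moment': array([ 0.00934566,  0.03965171, -0.00520618]), 'gripper_width': 0.08763042123526629}
scene {'vertical_fov': 50.170960127891995, 'cx': 314.3752688626861, 'cy': 236.5686169030856, 'view': array([[ 0.83804597,  0.54557803, -0.0048551 , -0.49761374],
       [ 0.40829629, -0.63302454, -0.65770363, -0.15803851],
       [-0.36190205,  0.54920356, -0.75326115,  1.47472802],
       [ 0.        ,  0.        ,  0.        ,  1.        ]])}
top {'vertical_fov': 46.27339613361607, 'cx': 322.11440686698535, 'cy': 243.34527076988851, 'view': array([[-0.01490481, -0.99981433, -0.01221246,  0.01568766],
       [-0.9825373 ,  0.01691059, -0.18529565,  0.598503  ],
       [ 0.18546777,  0.0092374 , -0.98260693,  1.31711989],
       [ 0.        ,  0.        ,  0.        ,  1.        ]])}
wrist {'vertical_fov': 62.08466113630534, 'cx': 316.7651084321184, 'cy': 235.94126639909865, 'view': array([[-2.20058381e-01,  9.75486339e-01,  8.43498321e-04,
         6.74728538e-01],
       [ 9.38603452e-01,  2.11502347e-01,  2.72562501e-01,
        -3.43110033e-02],
       [ 2.65702594e-01,  6.07713730e-02, -9.62137709e-01,
         3.89787962e-01],
       [ 0.00000000e+00,  0.00000000e+00,  0.00000000e+00,
         1.00000000e+00]])}
0.0188
```

View pics/scene0.png

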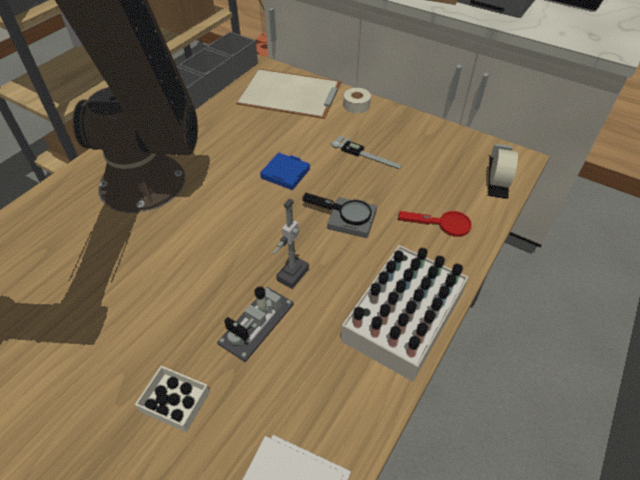

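View pics/top0.png

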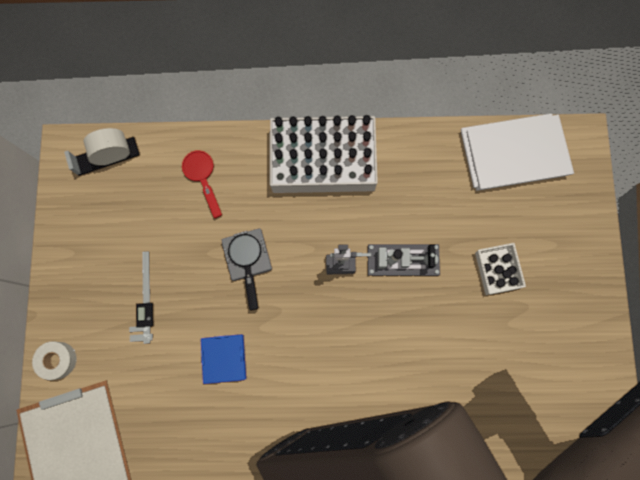

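View pics/wrist0.png

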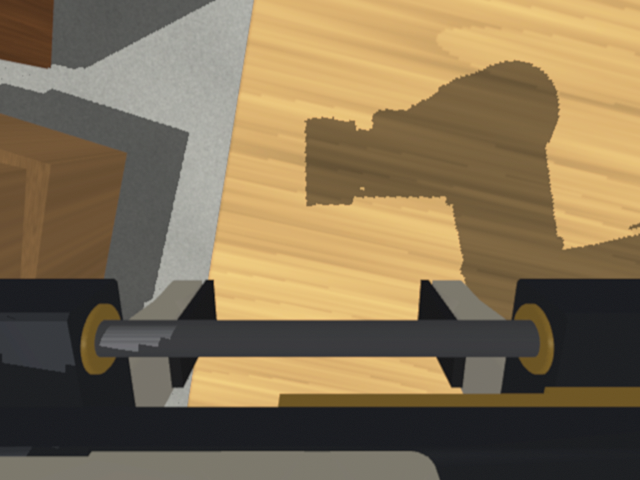

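The scene shows the black loupe on the grey cradle at top (245,250), with its handle down to (252,308). The red look-alike is at (198,165) and the blue cradle at (223,358). The gauge is at (342,260), the tube cap at about (397,254) and the black bar knob at about (432,257). Next I'll enlarge crops.

Run:
```python
import cv2
t=cv2.imread("pics/top0.png"); s=cv2.imread("pics/scene0.png")
cv2.imwrite("pics/c1.png",cv2.resize(t[225:295,320:450],None,fx=6,fy=6,interpolation=cv2.INTER_CUBIC))
cv2.imwrite("pics/c2.png",cv2.resize(t[220:320,210:290],None,fx=6,fy=6,interpolation=cv2.INTER_CUBIC))
cv2.imwrite("pics/c3.png",cv2.resize(s[190:365,210:310],None,fx=6,fy=6,interpolation=cv2.INTER_CUBIC)[:, :])
i=cv2.imread("pics/c3.png");print(i.shape); cv2.imwrite("pics/c3.png",cv2.resize(s[190:365,210:310],None,fx=3.4,fy=3.4,interpolation=cv2.INTER_CUBIC))
```

```text
(1050, 600, 3)
```

View pics/c1.png

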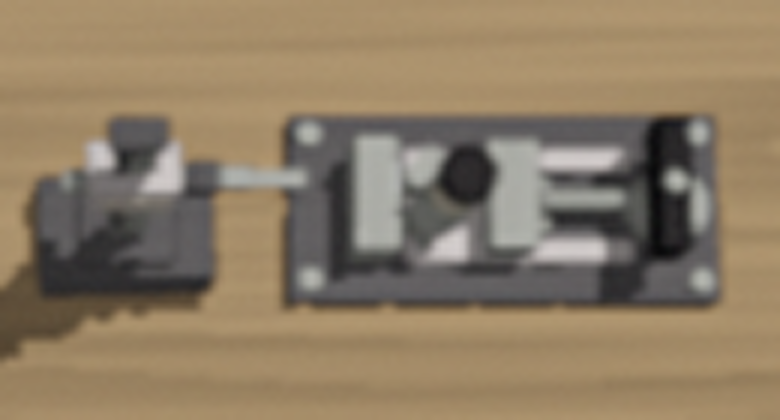

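View pics/c2.png

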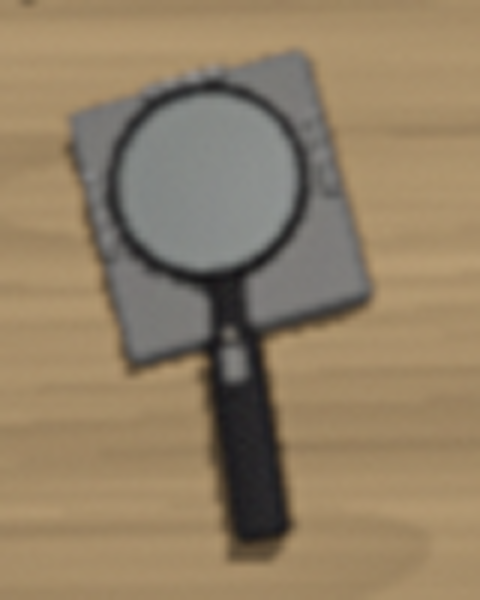

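View pics/c3.png

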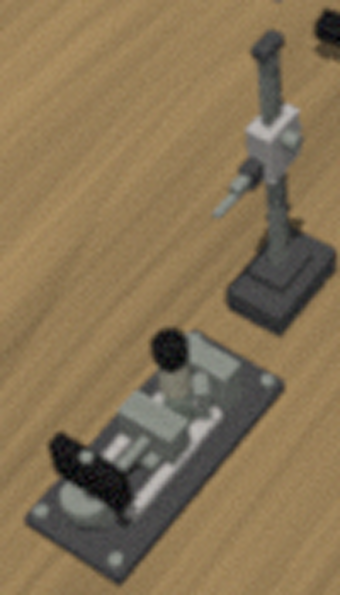

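```bash
cat > h.py <<'E'
import numpy as np
from plant import r
def cam(n):
    i=r.camera_info(n); f=240/np.tan(np.radians(i['vertical_fov']/2)); return f,i['cx'],i['cy'],np.array(i['view'])
def ray(n,u,v,c=None):
    f,cx,cy,V=c or cam(n); R=V[:3,:3]; o=-R.T@V[:3,3]; d=R.T@np.array([(u-cx)/f,(v-cy)/f,1]); return o,d/np.linalg.norm(d)
def atz(n,u,v,z,c=None):
    o,d=ray(n,u,v,c); return o+d*(z-o[2])/d[2]
def tri(l):
    A=np.zeros((3,3));b=np.zeros(3)
    for n,u,v in l:
        o,d=ray(n,u,v); P=np.eye(3)-np.outer(d,d);A+=P;b+=P@o
    p=np.linalg.solve(A,b)
    res=[np.linalg.norm((np.eye(3)-np.outer(d,d))@(p-o)) for o,d in [ray(*x) for x in l]]
    return p,res
def proj(n,p):
    f,cx,cy,V=cam(n); q=V[:3,:3]@p+V[:3,3]; return f*q[0]/q[2]+cx,f*q[1]/q[2]+cy
E
python3 - <<'E'
from h import *
np.set_printoptions(precision=4,suppress=True)
C=lambda x,y:((x+.5)/6-.5+320,(y+.5)/6-.5+225)
D=lambda x,y:((x+.5)/6-.5+210,(y+.5)/6-.5+220)
S=lambda x,y:((x+.5)/3.4-.5+210,(y+.5)/3.4-.5+190)
print("cap",atz("top",*C(468,168),.102),tri([("top",*C(468,168)),("scene",*S(170,343))]))
print("knob",atz("top",*C(677,180),.08),tri([("top",*C(677,180)),("scene",*S(87,456))]))
print("tip",tri([("top",*C(303,177)),("scene",*S(215,213))]))
k=[atz("top",*C(*q),.012) for q in((290,118),(715,118),(718,300),(288,300))];print("base",k)
k=[atz("top",*C(*q),.08) for q in((672,118),(665,255))];print("bar ends",k)
print("lens",atz("top",*D(209,180),.037))
print("handle end",atz("top",*D(263,533),.036), "handle start",atz("top",*D(231,335),.04))
print("cradle corners",[atz("top",*D(*q),.026) for q in((72,118),(300,52),(371,295),(130,362))])
E
```

```text
cap [ 0.5649 -0.1714  0.102 ] (array([ 0.5655, -0.1715,  0.0995]), [np.float64(0.0002656373765330301), np.float64(0.0002656373765330619)])
knob [ 0.5623 -0.257   0.08  ] (array([ 0.5631, -0.2565,  0.0791]), [np.float64(0.0008342260694279361), np.float64(0.0008342260694279354)])
tip (array([ 0.5544, -0.1027,  0.1511]), [np.float64(0.0003893042142041256), np.float64(0.0003893042142041241)])
base [array([ 0.6027, -0.1089,  0.012 ]), array([ 0.5996, -0.2871,  0.012 ]), array([ 0.5228, -0.2842,  0.012 ]), array([ 0.5257, -0.1058,  0.012 ])]
bar ends [array([ 0.5874, -0.2562,  0.08  ]), array([ 0.5323, -0.2507,  0.08  ])]
lens [0.5899 0.199  0.037 ]
handle end [0.4443 0.1757 0.036 ] handle start [0.5248 0.1889 0.04  ]
cradle corners [array([0.6191, 0.2583, 0.026 ]), array([0.6457, 0.1631, 0.026 ]), array([0.5424, 0.1331, 0.026 ]), array([0.5162, 0.2325, 0.026 ])]
```

Request:
step_arm:
  deltas:
    - [0, 0, 0, 23, 38, -3, -0.1]
    - [0, 0, 0, 23, 38, -3, -0.1]
    - [0, 0, 0, 23, 38, -3, -0.1]
    - [0, 0, 0, 23, 38, -3, -0.1]
    - [0, 0, 0, 23, 38, -3, -0.1]
    - [0, 0, 0, 23, 38, -3, -0.1]
    - [0, 0, 0, 23, 38, -3, -0.1]
    - [0, 0, 0, 23, 38, -3, -0.1]
    - [0, 0, 0, 23, 38, -3, -0.1]
    - [0, 0, 0, 23, 38, -3, -0.1]
  squeeze: 40

```text
time_s: 1.15
tcp_pos: [0.4758, -0.3406, 0.2529]
eef_rot: [-179.8, -0.4, 102.3]
contact_force: [0.5, -1.2, 0.2]
gripper_width: 0.0395
```

```bash
cat > go.py <<'E'
import sys
from h import *
from scipy.spatial.transform import Rotation as Ro
np.set_printoptions(precision=4,suppress=True)
def need(target,yaw,rp=(180,0)):
    s=r.get_state(); R=Ro.from_euler('xyz',s['eef_rot'],degrees=True)
    T=Ro.from_euler('xyz',[rp[0],rp[1],yaw],degrees=True)
    print("tcp",s['tcp_pos'],s['eef_rot'],"j",s['joints'],"t",s['time_s'],"w",s['gripper_width'])
    print("turn rotvec tool",(R.inv()*T).as_rotvec(),"shift mm tool now",R.inv().apply(np.array(target)-s['tcp_pos'])*1000,"shift in target axes",T.inv().apply(np.array(target)-s['tcp_pos'])*1000)
if __name__=="__main__":
    a=[float(x) for x in sys.argv[1:]]; need(a[:3],a[3])
E
python3 go.py 0.5627 -0.257 0.2 89
python3 - <<'E'
from h import *
import cv2
im=r.capture("wrist"); cv2.imwrite("pics/w1.png",im[:,:,::-1])
E
```

```text
tcp [ 0.4758 -0.3406  0.2529] [-179.8257   -0.4189  102.279 ] j [-16.6537  11.4819  -8.244   -0.2992 -70.6296 -60.9666] t 1.15 w 0.03949747917568022
turn rotvec tool [-0.0039 -0.0069  0.2318] shift mm tool now [ 62.8057 102.8316  53.0626] shift in target axes [85.0871 85.4094 52.9146]
```

View pics/w1.png

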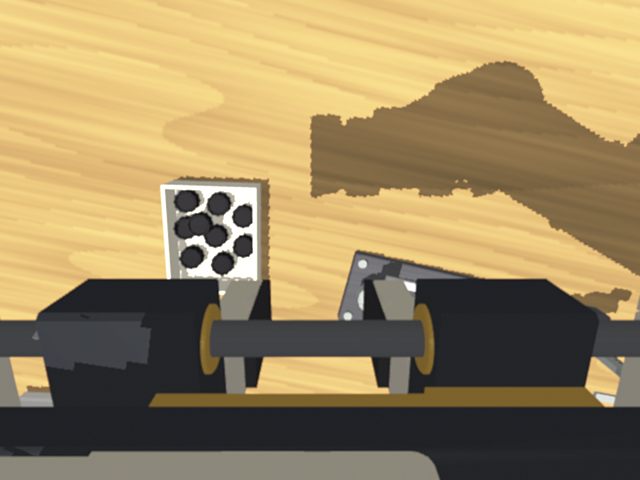

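```bash
python3 go.py 0.67 -0.17 0.30 89
```

```text
tcp [ 0.4802 -0.3374  0.2532] [-179.9423   -0.3987  102.4213] j [-16.2355  11.5794  -8.0644  -0.3416 -70.5983 -61.2288] t 1.2 w 0.03923496946142221
turn rotvec tool [-0.0018 -0.0068  0.2342] shift mm tool now [122.9703 221.2985 -46.1706] shift in target axes [170.6742 186.8323 -46.8024]
```

Request:
step_arm:
  deltas:
    - [0, 0, 0.116, 11, 38, -12, -0.1]
    - [0, 0, 0.116, 15, 36, -12, -0.1]
    - [0, 0, 0, 35, 33, -12, -0.1]
    - [0, 0, 0, 35, 33, -12, -0.1]
    - [0, 0, 0, 35, 33, 0, -0.1]
    - [0, 0, 0, 35, 20, 0, -0.1]

```text
time_s: 1.8
tcp_pos: [0.6755, -0.1574, 0.3018]
eef_rot: [-179.7, -0.4, 88.5]
contact_force: [0.7, -0.9, -0.7]
gripper_width: 0.0393
```

Run:
```python
from h import *
import cv2,json
s=r.get_state();print(s['tcp_pos'],s['eef_rot'],s['qd'])
V=r.camera_info("wrist")['view']
im=r.capture("wrist"); cv2.imwrite("pics/w2.png",im[:,:,::-1]); print(V); np.save("V2.npy",V)
```

```text
[ 0.67554424 -0.15743887  0.30184941] [-179.70371113   -0.42346743   88.51963925] [ 30.41931278  10.49832027  17.1692649    0.16900788  -5.77300737
 -30.51272046]
[[ 2.76545325e-02  9.99594205e-01  6.83018795e-03  1.37137349e-01]
 [ 9.63056144e-01 -2.84734860e-02  2.67791193e-01 -7.07352184e-01]
 [ 2.67877004e-01 -8.27785779e-04 -9.63452762e-01  2.81979278e-01]
 [ 0.00000000e+00  0.00000000e+00  0.00000000e+00  1.00000000e+00]]
```

View pics/w2.png

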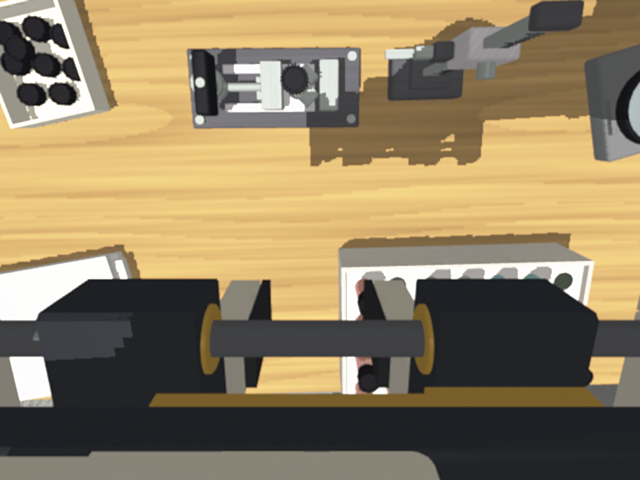

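Wrist view: the knob bar is at (204,84), the cap at (294,80) and the scriber tip at about (388,54). The arm was still moving, so I'll repeat the picture at rest and enlarge it.

Request:
step_arm:
  deltas:
    - [0, 0, 0, 0, 0, 0, -0.1]
    - [0, 0, 0, 0, 0, 0, -0.1]

```text
time_s: 2.05
tcp_pos: [0.6788, -0.1502, 0.2996]
eef_rot: [-179.6, -0.5, 88.9]
contact_force: [0.7, -0.1, 0.2]
gripper_width: 0.0392
```

Run:
```python
from h import *
import cv2,json
s=r.get_state();print(s['tcp_pos'],s['eef_rot'],s['qd'])
V=r.camera_info("wrist")['view']
im=r.capture("wrist")[:,:,::-1]; cv2.imwrite("pics/w3.png",im); np.save("V3.npy",V)
cv2.imwrite("pics/w3c.png",cv2.resize(im[0:150,170:430],None,fx=3,fy=3,interpolation=cv2.INTER_CUBIC))
```

```text
[ 0.67881039 -0.15019368  0.29959918] [-179.60090206   -0.48126174   88.8973745 ] [ 0.2089446   0.07678876 -0.14285021  0.03949919 -0.11499626  0.30223246]
```

View pics/w3c.png

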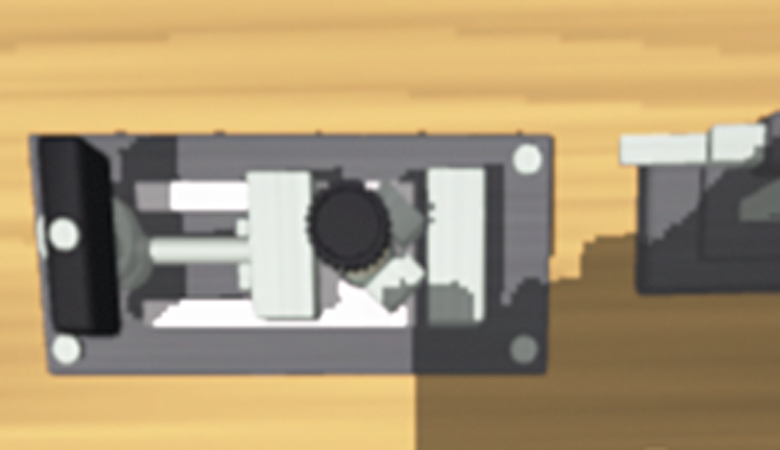

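Run:
```python
from h import *
np.set_printoptions(precision=4,suppress=True)
f,cx,cy,_=cam("wrist"); c=(f,cx,cy,np.load("V3.npy"))
W=lambda x,y:((x+.5)/3-.5+170,(y+.5)/3-.5)
C=lambda x,y:((x+.5)/6-.5+320,(y+.5)/6-.5+225)
S=lambda x,y:((x+.5)/3.4-.5+210,(y+.5)/3.4-.5+190)
def tri3(rays):
    A=np.zeros((3,3));b=np.zeros(3)
    for o,d in rays:
        P=np.eye(3)-np.outer(d,d);A+=P;b+=P@o
    p=np.linalg.solve(A,b); return p,[round(1000*np.linalg.norm((np.eye(3)-np.outer(d,d))@(p-o)),2) for o,d in rays]
for n,w,t,s,z in (("cap",(347,222),(468,168),(170,343),.102),("knob",(64,234),(677,180),(87,456),.08),("tip",(620,149),(303,177),(215,213),.152)):
    R=[ray("wrist",*W(*w),c),ray("top",*C(*t)),ray("scene",*S(*s))]
    print(n,"wrist@z",atz("wrist",*W(*w),z,c),"top@z",atz("top",*C(*t),z),"all",tri3(R),"w+t",tri3(R[:2]),"w+s",tri3(R[::2]))
print([atz("wrist",*W(*q),.012,c) for q in((33,136),(551,136),(546,372),(50,372))])
print("bar",[atz("wrist",*W(*q),.08,c) for q in((55,138),(74,334))])
```

```text
cap wrist@z [ 0.5631 -0.1729  0.102 ] top@z [ 0.5649 -0.1714  0.102 ] all (array([ 0.5646, -0.172 ,  0.1002]), [np.float64(1.99), np.float64(0.68), np.float64(1.34)]) w+t (array([ 0.5639, -0.1717,  0.1068]), [np.float64(0.92), np.float64(0.92)]) w+s (array([ 0.5642, -0.1721,  0.0996]), [np.float64(1.65), np.float64(1.65)])
knob wrist@z [ 0.5621 -0.2578  0.08  ] top@z [ 0.5623 -0.257   0.08  ] all (array([ 0.5628, -0.257 ,  0.0799]), [np.float64(1.07), np.float64(0.44), np.float64(1.4)]) w+t (array([ 0.5622, -0.257 ,  0.0817]), [np.float64(0.33), np.float64(0.33)]) w+s (array([ 0.5632, -0.257 ,  0.0806]), [np.float64(1.2), np.float64(1.2)])
tip wrist@z [ 0.5543 -0.1049  0.152 ] top@z [ 0.554  -0.1029  0.152 ] all (array([ 0.5544, -0.1034,  0.1513]), [np.float64(1.33), np.float64(0.56), np.float64(0.98)]) w+t (array([ 0.5542, -0.1037,  0.1486]), [np.float64(0.73), np.float64(0.73)]) w+s (array([ 0.5553, -0.1045,  0.1537]), [np.float64(0.93), np.float64(0.93)])
[array([ 0.5229, -0.2843,  0.012 ]), array([ 0.5264, -0.1077,  0.012 ]), array([ 0.604 , -0.1092,  0.012 ]), array([ 0.6003, -0.2869,  0.012 ])]
bar [array([ 0.5361, -0.2576,  0.08  ]), array([ 0.5902, -0.2577,  0.08  ])]
```

```bash
python3 go.py 0.5625 -0.257 0.13 88.8
```

```text
tcp [ 0.6785 -0.1507  0.2997] [-179.6027   -0.4824   88.8666] j [  3.21    20.9675  10.8838  -0.5185 -80.2763 -94.2525] t 2.1 w 0.039057367098502355
turn rotvec tool [-0.0069 -0.0084  0.0012] shift mm tool now [-110.0381 -112.7401  169.5319] shift in target axes [-108.7459 -113.7865  169.6666]
```

Request:
step_arm:
  deltas:
    - [0, 0, 0, -30, -30, 15, -0.1]
    - [0, 0, 0, -30, -30, 25, -0.1]
    - [0, 0, 0, -30, -30, 35, -0.1]
    - [0, 0, 0, -15, -22, 35, -0.1]
    - [0, 0, 0, 0, 0, 35, -0.1]
    - [0, 0, 0, 0, 0, 0, -0.1]
    - [0, 0, 0, 0, 0, 0, -0.1]

```text
time_s: 2.8
tcp_pos: [0.5571, -0.2603, 0.1574]
eef_rot: [-179.9, -0.4, 88.4]
contact_force: [0.3, 0.4, 1.4]
gripper_width: 0.0394
```

```bash
python3 go.py 0.5625 -0.257 0.051 88.8
```

```text
tcp [ 0.5571 -0.2603  0.1574] [-179.8909   -0.3837   88.3547] j [ -7.1132  18.0691 -12.2566  -0.4298 -59.8202 -84.3152] t 2.8 w 0.03936610700890345
turn rotvec tool [-0.0019 -0.0067 -0.0078] shift mm tool now [  2.7761   5.479  106.3893] shift in target axes [  3.4475   5.3033 106.3785]
```

Request:
step_arm:
  deltas:
    - [0, -0.006, -0.008, 3, 5.5, 25, -0.1]
    - [0, 0, 0, 0, 0, 25, -0.1]
    - [0, 0, 0, 0, 0, 0, -0.1]
    - [0, 0, 0, 0, 0, 0, -0.1]

```text
time_s: 3.2
tcp_pos: [0.5685, -0.2595, 0.1158]
eef_rot: [179.4, 0.2, 88.9]
contact_force: [1.0, -0.2, 1.2]
gripper_width: 0.0393
```

```bash
python3 go.py 0.5625 -0.257 0.051 88.8
python3 - <<'E'
from h import *
import cv2
s=r.capture("scene")[:,:,::-1]
cv2.imwrite("pics/s1.png",cv2.resize(s[150:390,180:370],None,fx=2.5,fy=2.5,interpolation=cv2.INTER_CUBIC))
E
```

```text
tcp [ 0.5685 -0.2595  0.1158] [179.4347   0.1793  88.872 ] j [ -6.5799  20.6592 -14.7032   0.1541 -54.058  -84.6371] t 3.2 w 0.039253494566595874
turn rotvec tool [0.0099 0.0031 0.0013] shift mm tool now [ 2.5554 -6.6414 64.7381] shift in target axes [ 2.3451 -6.0053 64.8082]
```

View pics/s1.png

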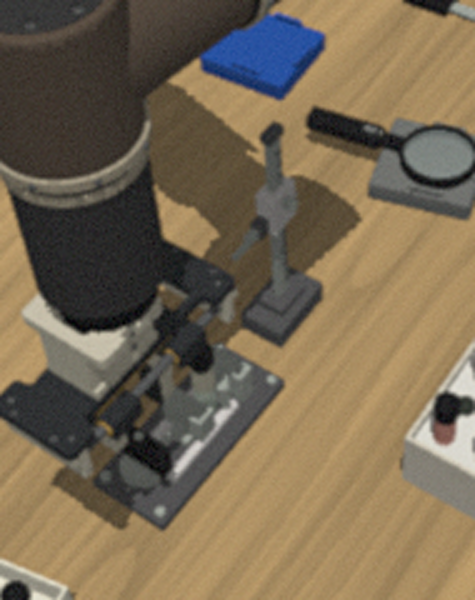

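Request:
step_arm:
  deltas:
    - [0.01, 0.003, 0, 2, -6, 0, -0.1]
    - [0, 0, 0, 0, 0, 20, -0.1]
    - [0, 0, 0, 0, 0, 20, -0.1]
    - [0, 0, 0, 0, 0, 0, -0.1]
    - [0, 0, 0, 0, 0, 0, -0.1]

```text
time_s: 3.75
tcp_pos: [0.5659, -0.2577, 0.0835]
eef_rot: [179.5, 0.1, 88.9]
contact_force: [-0.1, 0.2, 0.2]
gripper_width: 0.0393
```

```bash
python3 go.py 0.5625 -0.257 0.051 88.8
```

```text
tcp [ 0.5659 -0.2577  0.0835] [179.4785   0.0996  88.9486] j [ -6.4851  22.3822 -16.9258   0.0647 -50.1634 -84.607 ] t 3.75 w 0.03933899719252149
turn rotvec tool [0.0091 0.0017 0.0026] shift mm tool now [ 0.6898 -3.7397 32.5016] shift in target axes [ 0.6244 -3.4453 32.5354]
```

Request:
step_arm:
  deltas:
    - [0.012, 0, 0, 0, -5, 15, -0.1]
    - [0, 0, 0, 0, 0, 20, -0.1]
    - [0, 0, 0, 0, 0, 4, -0.1]
    - [0, 0, 0, 0, 0, 0, -0.1]
    - [0, 0, 0, 0, 0, 0, -0.1]

```text
time_s: 4.25
tcp_pos: [0.5627, -0.2582, 0.0475]
eef_rot: [179.9, 0.2, 89.0]
contact_force: [-0.0, 0.3, 0.4]
gripper_width: 0.0396
```

```bash
python3 go.py 0.5625 -0.257 0.051 88.8
```

```text
tcp [ 0.5627 -0.2582  0.0475] [179.9454   0.1718  88.9902] j [ -6.4915  24.7581 -18.9117   0.2294 -46.2597 -84.6768] t 4.25 w 0.03961471008843589
turn rotvec tool [0.001  0.003  0.0033] shift mm tool now [ 1.149  -0.214  -3.5004] shift in target axes [ 1.1588 -0.2212 -3.4967]
```

Positioned with no contact. Next I'll rise 2 mm and close on the bar.

Request:
step_arm:
  deltas:
    - [0, 0, 0, 0.5, 0, -3, -0.4]
    - [0, 0, 0, 0, 0, 0, -0.8]
    - [0, 0, 0, 0, 0, 0, -1]
    - [0, 0, 0, 0, 0, 0, -1]
    - [0, 0, 0, 0, 0, 0, -1]
    - [0, 0, 0, 0, 0, 0, -1]
  squeeze: 40

```text
time_s: 4.85
tcp_pos: [0.564, -0.2574, 0.0532]
eef_rot: [179.7, 0.2, 89.0]
contact_force: [0.1, 0.0, -0.9]
gripper_width: 0.0136
```

Request:
step_arm:
  deltas:
    - [0, 0, 0.13, 0, 0, 0, -1]
    - [0, 0, 0.13, 0, 0, 0, -1]
    - [0, 0, 0.13, 0, 0, 0, -1]
    - [0, 0, 0.13, 0, 0, 0, -1]
    - [0, 0, 0.13, 0, 0, 0, -1]
    - [0, 0, 0, 0, 0, 0, -1]

```text
time_s: 5.45
tcp_pos: [0.5639, -0.2578, 0.0532]
eef_rot: [179.7, 0.1, 50.5]
contact_force: [0.3, 1.0, -0.4]
gripper_width: 0.0136
```

```bash
python3 go.py 0.5625 -0.257 0.053 20; python3 -c "
from plant import r;s=r.get_state();print(s['contact_force'],s['moment'])"
```

```text
tcp [ 0.5639 -0.2578  0.0532] [179.7045   0.0622  50.471 ] j [  -6.415    24.3646  -18.665     0.2931  -46.7573 -123.3142] t 5.45 w 0.013585968797432903
turn rotvec tool [ 0.0053 -0.0003  0.5318] shift mm tool now [-0.2438 -1.5889  0.1454] shift in target axes [-1.0156 -1.2451  0.1533]
[ 0.25482318  0.96084915 -0.41089959] [ 0.30671608 -0.12013046 -0.0325671 ]
```

Request:
step_arm:
  deltas:
    - [0, 0, 0.13, 0, 0, 0, -1]
    - [0, 0, 0.13, 0, 0, 0, -1]
    - [0, 0, 0.13, 0, 0, 0, -1]
    - [0, 0, 0.1, 0, 0, 0, -1]
    - [0, 0, 0.03, 0, 0, 0, -1]
    - [0, 0, 0, 0, 0, 0, -1]

```text
time_s: 6.05
tcp_pos: [0.5636, -0.258, 0.0531]
eef_rot: [179.7, -0.0, 20.9]
contact_force: [0.2, 0.5, 0.4]
gripper_width: 0.0135
```

```bash
python3 -c "
from plant import r;s=r.get_state();print(s['contact_force'],s['moment'],s['joints'])"
```

```text
[0.21114841 0.53692745 0.39772379] [0.22677986 0.08502299 0.0130338 ] [  -6.42384643   24.37700942  -18.65742616    0.32169686  -46.80606049
 -152.89909548]
```

Request:
step_arm:
  deltas:
    - [0, 0, 0, 0, 0, 0, -0.3]
    - [0, 0, 0, 0, 0, 0, -0.2]
    - [0, 0, 0, 0, 0, 0, -0.2]
    - [0, 0, 0, 0, 0, -15, -0.2]
    - [0, 0, 0, 0, 0, -30, -0.2]
    - [0, 0, 0, 0, 0, -40, -0.2]
    - [0, 0, 0, 0, 0, -40, -0.2]
    - [0, 0, 0, 0, 0, 0, -0.2]

```text
time_s: 6.85
tcp_pos: [0.5622, -0.2581, 0.181]
eef_rot: [179.8, 0.2, 21.6]
contact_force: [0.8, -0.3, -0.3]
gripper_width: 0.035
```

```bash
python3 - <<'E'
from h import *
import cv2
s=r.capture("scene")[:,:,::-1]
cv2.imwrite("pics/s2.png",cv2.resize(s[150:390,180:370],None,fx=2.5,fy=2.5,interpolation=cv2.INTER_CUBIC))
E
python3 go.py 0.483 0.182 0.2 99
```

```text
tcp [ 0.5609 -0.2575  0.1783] [179.9386   0.3547  21.5829] j [  -6.4112   17.2454  -10.7746    0.2493  -62.2645 -152.1224] t 6.9 w 0.03559913359189198
turn rotvec tool [-0.0033  0.0059 -1.3512] shift mm tool now [  89.1078 -437.3046  -22.7537] shift in target axes [446.2669  -8.1722 -21.733 ]
```

View pics/s2.png

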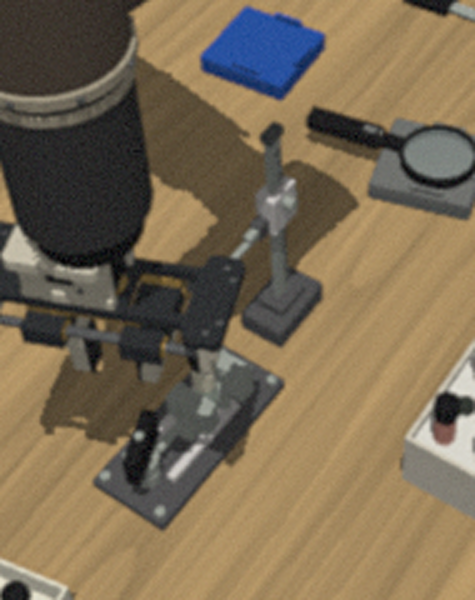

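The knob now lies along the clamp's length, so it is locked, and the tube is upright. Next I'll rise clear, turn, and cross to the loupe.

Request:
step_arm:
  deltas:
    - [0, 0, -0.135, 0, 0, -25, 0.4]
    - [0, 0, -0.135, 0, 0, -25, 0.4]
    - [0, 0, -0.135, 0, 0, -25, 0.4]
    - [0, 0, -0.135, 0, 0, -25, 0.4]
    - [0, 0, -0.135, 0, 0, -20, 0.4]
    - [0, 0, -0.135, 0, 0, -10, 0.4]
    - [0, 0, -0.135, 0, 0, 0, 0.4]
    - [0, 0, -0.135, 0, 0, 0, 0.4]
    - [0, 0, -0.135, 0, 0, 0, 0.4]
    - [0, 0, -0.135, 0, 0, 0, 0.4]

```text
time_s: 7.9
tcp_pos: [0.5584, -0.2561, 0.3037]
eef_rot: [-179.1, -0.3, 102.3]
contact_force: [-0.1, 0.3, -0.4]
gripper_width: 0.0613
```

```bash
python3 go.py 0.56 0.19 0.31 99
```

```text
tcp [ 0.5584 -0.2561  0.3037] [-179.061    -0.2721  102.2678] j [ -6.4158  13.2474   0.4355   0.044  -78.1647 -71.3236] t 7.9 w 0.06131117819630746
turn rotvec tool [-0.0165 -0.0043  0.0571] shift mm tool now [435.5799  96.2773  -5.765 ] shift in target axes [440.3396  71.3744  -6.2552]
```

Request:
step_arm:
  deltas:
    - [-0.016, 0, 0.057, 43, 10, -3, 0.4]
    - [0, 0, 0, 44, 10, -3, 0.4]
    - [0, 0, 0, 44, 10, -3, 0.4]
    - [0, 0, 0, 44, 10, -3, 0.4]
    - [0, 0, 0, 44, 9, -1, 0.4]
    - [0, 0, 0, 44, 9, 0, 0.4]
    - [0, 0, 0, 44, 9, 0, 0.4]
    - [0, 0, 0, 44, 9, 0, 0.4]
    - [0, 0, 0, 44, 9, 0, 0.4]
    - [0, 0, 0, 44, 9, 0, 0.4]

```text
time_s: 8.9
tcp_pos: [0.5726, 0.2035, 0.307]
eef_rot: [-179.2, -0.3, 99.4]
contact_force: [1.1, -0.4, 0.5]
gripper_width: 0.0611
```

Request:
step_arm:
  deltas:
    - [0, 0, 0, 0, 0, 0, 0.4]
    - [0, 0, 0, 0, 0, 0, 0.4]
    - [0, 0, 0, 0, 0, 0, 0.4]

```text
time_s: 9.2
tcp_pos: [0.5714, 0.2088, 0.3026]
eef_rot: [-178.9, -0.2, 99.8]
contact_force: [0.6, -0.1, 0.4]
gripper_width: 0.0613
```

```bash
python3 go.py 0.483 0.182 0.2 99
python3 - <<'E'
from h import *
import cv2
V=r.camera_info("wrist")['view']; np.save("V4.npy",V)
im=r.capture("wrist")[:,:,::-1]; cv2.imwrite("pics/w4.png",im)
print(r.get_state()['qd'])
E
```

```text
tcp [0.5714 0.2088 0.3026] [-178.8681   -0.2175   99.8442] j [  37.9714   12.794     0.0237   -0.7413  -78.1265 -117.9668] t 9.2 w 0.06129448553464315
turn rotvec tool [-0.0198 -0.0037  0.0148] shift mm tool now [-11.6429 -89.6386 104.3516] shift in target axes [-12.6031 -91.5067 102.6039]
[-0.76247061 -0.52431608  0.10391952  0.0913256  -0.24446372 -0.30424981]
```

View pics/w4.png

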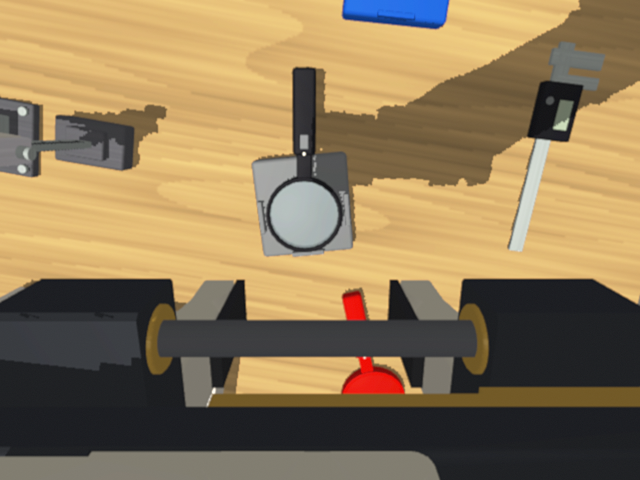

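Black loupe on the grey cradle: lens centre (305,213), handle from (303,150) to (304,68). The red one at (370,370) is the decoy.

Run:
```python
from h import *
f,cx,cy,_=cam("wrist"); c=(f,cx,cy,np.load("V4.npy"))
L=atz("wrist",305,213.5,.038,c);E=atz("wrist",304,68,.042,c);M=atz("wrist",303.5,140,.042,c)
print(L,E,M,np.linalg.norm((L-E)[:2]),np.degrees(np.arctan2(*(L-E)[1::-1])),np.degrees(np.arctan2(*(M-E)[1::-1])))
d=(L-E)[:2];d/=np.linalg.norm(d);print("grip",L[:2]-.108*d,E[:2]+.042*d)
```

```text
[0.58792063 0.1992233  0.038     ] [0.44384296 0.17470987 0.042     ] [0.51168334 0.1852695  0.042     ] 0.14614815273317022 9.655864917383703 8.847326148948182
grip [0.48145067 0.18110846] [0.48524795 0.18175453]
```

Request:
step_arm:
  deltas:
    - [-0.018, -0.004, 0.01, -6, -20, 25, 0.2]
    - [0, 0, 0, -6, -30, 40, 0.2]
    - [0, 0, 0, 0, -30, 45, 0.2]
    - [0, 0, 0, 0, 0, 45, 0.2]
    - [0, 0, 0, 0, 0, 30, 0.2]
    - [0, 0, 0, 0, 0, 0, 0.2]
    - [0, 0, 0, 0, 0, 0, 0.2]
    - [0, 0, 0, 0, 0, 0, 0.2]

```text
time_s: 10.05
tcp_pos: [0.4959, 0.1744, 0.1194]
eef_rot: [179.6, -0.1, 98.6]
contact_force: [-0.7, 0.2, 0.1]
gripper_width: 0.0528
```

```bash
python3 go.py 0.488 0.1823 0.016 99.3
```

```text
tcp [0.4959 0.1744 0.1194] [179.5999  -0.1134  98.6103] j [  40.864    11.9647  -26.797     0.1516  -50.8395 -122.3494] t 10.05 w 0.052782185380133434
turn rotvec tool [ 0.007  -0.0019 -0.012 ] shift mm tool now [  8.7896  -7.382  103.4118] shift in target axes [  9.0739  -6.551  103.4432]
```

Request:
step_arm:
  deltas:
    - [0.007, 0, -0.012, 8, -7, 20, 0.1]
    - [0, 0, 0, 0, 0, 20, 0.1]
    - [0, 0, 0, 0, 0, 0, 0.1]
    - [0, 0, 0, 0, 0, 0, 0.1]
    - [0, 0, 0, 0, 0, 0, 0.1]

```text
time_s: 10.55
tcp_pos: [0.4944, 0.1848, 0.088]
eef_rot: [179.2, -0.5, 99.3]
contact_force: [0.0, -0.7, -0.2]
gripper_width: 0.0481
```

```bash
python3 go.py 0.488 0.1823 0.016 99.3;  python3 - <<'E'
from h import *
import cv2
s=r.capture("scene")[:,:,::-1]
cv2.imwrite("pics/s3.png",cv2.resize(s[120:290,230:420],None,fx=3,fy=3,interpolation=cv2.INTER_CUBIC))
E
```

```text
tcp [0.4944 0.1848 0.088 ] [179.2048  -0.4902  99.2998] j [  41.8113   14.1011  -28.9199    0.0195  -46.0449 -122.5282] t 10.55 w 0.04810088123011831
turn rotvec tool [ 0.0139 -0.0086 -0.0001] shift mm tool now [-2.0359 -7.7459 71.9151] shift in target axes [-1.4196 -6.7471 72.0305]
```

View pics/s3.png

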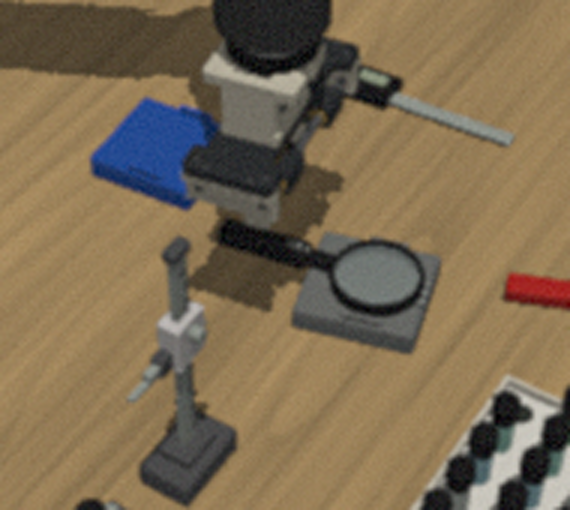

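Request:
step_arm:
  deltas:
    - [0.014, -0.009, 0, -1.5, -7, 15, 0.1]
    - [0, 0, 0, 0, 0, 20, 0.1]
    - [0, 0, 0, 0, 0, 20, 0.1]
    - [0, 0, 0, 0, 0, 0, 0.1]
    - [0, 0, 0, 0, 0, 0, 0.1]

```text
time_s: 11.1
tcp_pos: [0.4889, 0.1832, 0.0334]
eef_rot: [179.8, -0.1, 99.3]
contact_force: [0.1, 0.1, 0.1]
gripper_width: 0.0484
```

```bash
python3 go.py 0.488 0.1823 0.016 99.3
```

```text
tcp [0.4889 0.1832 0.0334] [179.8302  -0.055   99.2884] j [  42.1272   18.409   -32.2104    0.0725  -39.2081 -122.8951] t 11.1 w 0.04837922144448272
turn rotvec tool [ 0.003  -0.001  -0.0002] shift mm tool now [-0.7163 -1.0732 17.3863] shift in target axes [-0.6994 -1.0218 17.39  ]
```

Request:
step_arm:
  deltas:
    - [0.003, 0, 0, -0.7, -1, 14, 0.1]
    - [0, 0, 0, 0, 0, 0, 0.1]
    - [0, 0, 0, 0, 0, 0, 0.1]

```text
time_s: 11.4
tcp_pos: [0.4887, 0.1829, 0.0199]
eef_rot: [179.9, -0.1, 99.3]
contact_force: [-0.2, 0.3, 0.6]
gripper_width: 0.048
```

```bash
python3 go.py 0.488 0.1823 0.016 99.3
```

```text
tcp [0.4887 0.1829 0.0199] [179.9153  -0.1042  99.3069] j [  42.0466   19.6159  -32.7962   -0.0688  -37.4603 -122.6852] t 11.4 w 0.04796461043767047
turn rotvec tool [ 0.0015 -0.0018  0.0001] shift mm tool now [-0.4515 -0.8246  3.9383] shift in target axes [-0.4445 -0.8187  3.9404]
```

Request:
step_arm:
  deltas:
    - [0, 0, 0, -0.5, -0.8, 4, -0.2]
    - [0, 0, 0, 0, 0, 0, -0.5]
    - [0, 0, 0, 0, 0, 0, -1]
    - [0, 0, 0, 0, 0, 0, -1]
    - [0, 0, 0, 0, 0, 0, -1]
    - [0, 0, 0, 0, 0, 0, -1]
    - [0, 0, 0, 0, 0, 0, -1]
  squeeze: 45

```text
time_s: 12.1
tcp_pos: [0.4883, 0.1825, 0.0167]
eef_rot: [179.8, -0.2, 99.3]
contact_force: [-0.4, 0.2, -1.0]
gripper_width: 0.0237
```

```bash
python3 go.py 0.488 0.1823 0.12 99.3;python3 -c "
from plant import r;s=r.get_state();print(s['contact_force'],s['moment'])"
```

```text
tcp [0.4883 0.1825 0.0167] [179.8414  -0.1504  99.3065] j [  42.0479   19.8262  -33.0879   -0.0679  -36.8712 -122.6874] t 12.1 w 0.023723256870891957
turn rotvec tool [ 0.0028 -0.0026  0.0001] shift mm tool now [   0.1328   -0.0506 -103.2638] shift in target axes [  -0.1382   -0.3364 -103.2632]
[-0.42242041  0.21804876 -0.95020115] [ 0.03767333  0.07690569 -0.0370208 ]
```

Gripped at 23.7 mm. I'll lift straight up, slowly.

Request:
step_arm:
  deltas:
    - [0, 0, 0, 0, 0, -8, -1]
    - [0, 0, 0, 0, 0, -12, -1]
    - [0, 0, 0, 0, 0, -15, -1]
    - [0, 0, 0, 0, 0, -20, -1]
    - [0, 0, 0, 0, 0, -20, -1]
    - [0, 0, 0, 0, 0, -20, -1]
    - [0, 0, 0, 0, 0, 0, -1]
    - [0, 0, 0, 0, 0, 0, -1]
    - [0, 0, 0, 0, 0, 0, -1]

```text
time_s: 13.0
tcp_pos: [0.4881, 0.182, 0.1216]
eef_rot: [179.7, -0.2, 99.3]
contact_force: [-0.1, -0.5, 0.0]
gripper_width: 0.0236
```

Run:
```python
from h import *
import cv2
print(r.get_state())
s=r.capture("scene")[:,:,::-1]
cv2.imwrite("pics/s4.png",cv2.resize(s[120:290,230:420],None,fx=3,fy=3,interpolation=cv2.INTER_CUBIC))
w=r.capture("wrist")[:,:,::-1]
cv2.imwrite("pics/w5.png",w)
```

```text
{'time_s': 13.0, 'joints': array([ 4.20337457e+01,  1.14225148e+01, -2.70983419e+01, -3.82069004e-02,
       -5.10826950e+01, -1.22705738e+02]), 'qd': array([ 0.03069017, -0.07196753, -0.53763775, -0.34143779, -0.26935032,
        0.00110279]), 'joint_torque': array([-1.09758525e-02, -4.17176735e+01,  2.49481165e+01,  5.96579701e+00,
       -5.90906362e-02, -2.90926364e-04]), 'tcp_pos': array([0.48807323, 0.18201869, 0.12162256]), 'eef_rot': array([179.68256099,  -0.23935954,  99.30477237]), 'contact_force': array([-0.07293766, -0.4947134 ,  0.0330737 ]), 'moment': array([0.01199468, 0.13626092, 0.03215613]), 'gripper_width': 0.0235935821416648}
```

View pics/s4.png

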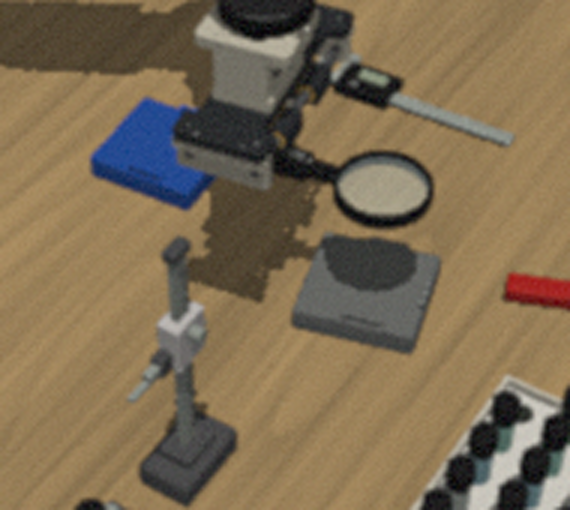

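View pics/w5.png

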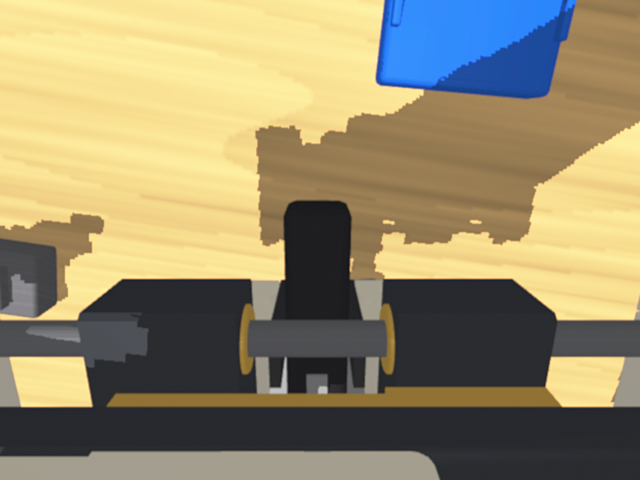

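The loupe is held and clear of the cradle, and it looks level. I'll rise over the gauge's height before crossing.

Request:
step_arm:
  deltas:
    - [0, 0, 0, 0, 0, -15, -1]
    - [0, 0, 0, 0, 0, -25, -1]
    - [0, 0, 0, 0, 0, -30, -1]
    - [0, 0, 0, 0, 0, -30, -1]
    - [0, 0, 0, 0, 0, -30, -1]
    - [0, 0, 0, 0, 0, -30, -1]
    - [0, 0, 0, 0, 0, -25, -1]
    - [0, 0, 0, 0, 0, -12, -1]
    - [0, 0, 0, 0, 0, 0, -1]
    - [0, 0, 0, 0, 0, 0, -1]

```text
time_s: 14.1
tcp_pos: [0.4842, 0.1792, 0.3148]
eef_rot: [-179.2, 0.3, 99.2]
contact_force: [-0.1, 0.4, -1.4]
gripper_width: 0.024
```

```bash
python3 go.py 0.4686 -0.2067 0.32 110
```

```text
tcp [0.4842 0.1792 0.3148] [-179.1744    0.3275   99.2268] j [  41.9872    3.2709   -9.9485   -0.1754  -77.6521 -122.7239] t 14.1 w 0.02395831754516854
turn rotvec tool [-0.0149  0.0043 -0.1881] shift mm tool now [-378.4544  -77.2643   -1.8877] shift in target axes [-357.3253 -146.6049   -5.1636]
```

Request:
step_arm:
  deltas:
    - [-0.015, 0.004, 0, -20, -4, 0, -1]
    - [0, 0, 0, -36, -7, -1, -1]
    - [0, 0, 0, -40, -8, -1, -1]
    - [0, 0, 0, -40, -8, -1, -1]
    - [0, 0, 0, -40, -8, -1, -1]
    - [0, 0, 0, -40, -8, -1, -1]
    - [0, 0, 0, -40, -8, -1, -1]
    - [0, 0, 0, -40, -8, 0, -1]
    - [0, 0, 0, -36, -7, 0, -1]
    - [0, 0, 0, -20, -5, 0, -1]

```text
time_s: 15.1
tcp_pos: [0.4612, -0.1946, 0.3063]
eef_rot: [-178.8, 0.2, 99.5]
contact_force: [-1.2, 0.6, -0.9]
gripper_width: 0.0238
```

Request:
step_arm:
  deltas:
    - [0, 0, -0.06, 0, 0, 0, -1]
    - [0, 0, -0.06, 0, 0, 0, -1]
    - [0, 0, -0.06, 0, 0, 0, -1]
    - [0, 0, 0, 0, 0, 0, -1]

```text
time_s: 15.5
tcp_pos: [0.4557, -0.1996, 0.2991]
eef_rot: [-178.2, -0.3, 109.8]
contact_force: [0.1, -0.2, -1.5]
gripper_width: 0.0232
```

```bash
python3 go.py 0.4686 -0.2067 0.25 110
 python3 - <<'E'
from h import *
import cv2
s=r.capture("scene")[:,:,::-1]
cv2.imwrite("pics/s5.png",s)
t=r.capture("top")[:,:,::-1]
cv2.imwrite("pics/t5.png",cv2.resize(t[150:350,300:500],None,fx=3,fy=3,interpolation=cv2.INTER_CUBIC))
E
```

```text
tcp [ 0.4557 -0.1996  0.2991] [-178.2095   -0.2755  109.7739] j [ -0.6789   2.1656 -13.3826   0.3785 -76.2261 -69.6387] t 15.5 w 0.02323603939818414
turn rotvec tool [-0.0312 -0.0049 -0.0039] shift mm tool now [-11.2583  11.3028  48.689 ] shift in target axes [-11.061    9.7324  49.0719]
```

View pics/s5.png

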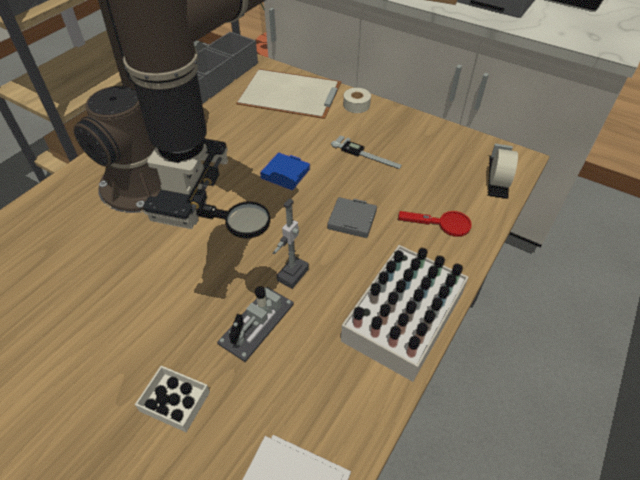

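View pics/t5.png

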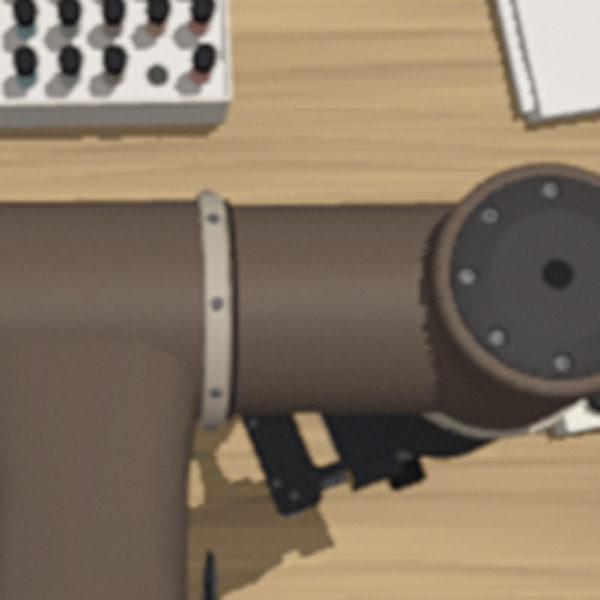

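Request:
step_arm:
  deltas:
    - [-0.03, -0.005, 0, -11, 10, 10, -1]
    - [0, 0, 0, 0, 0, 25, -1]
    - [0, 0, 0, 0, 0, 25, -1]
    - [0, 0, 0, 0, 0, 20, -1]
    - [0, 0, 0, 0, 0, 10, -1]
    - [0, 0, 0, 0, 0, 0, -1]
    - [0, 0, 0, 0, 0, 0, -1]
    - [0, 0, 0, 0, 0, 0, -1]

```text
time_s: 16.4
tcp_pos: [0.4692, -0.2068, 0.2064]
eef_rot: [179.9, 0.1, 109.2]
contact_force: [-0.4, 0.0, 0.0]
gripper_width: 0.0235
```

```bash
python3 go.py 0.4686 -0.2067 0.136 110
```

```text
tcp [ 0.4692 -0.2068  0.2064] [179.925    0.1245 109.1918] j [ -1.7421   5.9737 -21.3802   0.1009 -62.5316 -69.1125] t 16.4 w 0.023461553344193514
turn rotvec tool [ 0.0013  0.0022 -0.0141] shift mm tool now [ 0.4023 -0.6565 70.3744] shift in target axes [ 0.2573 -0.5608 70.3759]
```

Run:
```python
from h import *
import cv2
st=r.get_state();y=np.radians(st['eef_rot'][2]-90);p=st['tcp_pos']+np.array([.1015*np.cos(y),.1015*np.sin(y),.0163])
print(p,"pred px",proj("scene",p))
for a in range(0,360,90):
    q=p+.042*np.array([np.cos(y+np.radians(a)),np.sin(y+np.radians(a)),0])+[0,0,.007];print(a,proj("scene",q))
s=r.capture("scene")[:,:,::-1]
cv2.imwrite("pics/s6.png",cv2.resize(s[180:340,190:320],None,fx=5,fy=5,interpolation=cv2.INTER_CUBIC)[:600])
```

```text
[ 0.56507397 -0.17338376  0.22267587] pred px (np.float64(253.43412248220756), np.float64(254.88209277422203))
0 (np.float64(273.683684938347), np.float64(256.57265816328277))
90 (np.float64(259.70962413763834), np.float64(236.88255717042128))
180 (np.float64(232.7848309096116), np.float64(248.7260051097723))
270 (np.float64(246.11921666169903), np.float64(269.22758506987503))
```

View pics/s6.png

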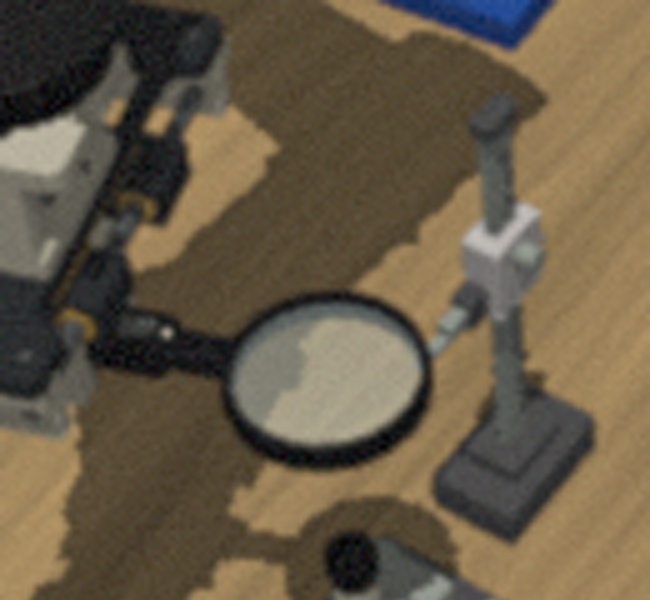

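```bash
cat > sil.py <<'E'
from h import *
from scipy.optimize import least_squares
a=np.radians(np.arange(0,360,2))
ring=np.concatenate([np.c_[.042*np.cos(a),.042*np.sin(a),0*a+z] for z in(-.007,.007)])
def bb(p):
    q=np.array([proj("scene",x) for x in p+ring]); return np.r_[q.min(0),q.max(0)]
def crop(x,y,ox=190,oy=180,k=5): return (x+.5)/k-.5+ox,(y+.5)/k-.5+oy
E
python3 - <<'E'
from sil import *
st=r.get_state();y=np.radians(st['eef_rot'][2]-90);p=st['tcp_pos']+np.array([.1015*np.cos(y),.1015*np.sin(y),.0163])
print(p,bb(p)); o=np.r_[crop(227,291),crop(432,468)];print(o)
# best shift at the same z, and best full 3D
s=least_squares(lambda d:bb(p+[d[0],d[1],0])-o,[0,0]);print(s.x,s.fun)
s=least_squares(lambda d:bb(p+d)-o,[0,0,0]);print(s.x,s.fun)
s=least_squares(lambda d:bb(p+np.r_[0.0987/.1015*0+d[0]*np.cos(y),d[0]*np.sin(y),d[1]])-o,[0,0]);print("len,z",s.x,s.fun)
print("cap tip proj",proj("scene",np.array([.5641,-.1718,.102])),proj("scene",np.array([.5543,-.104,.1515])))
E
```

```text
[ 0.56523304 -0.17340021  0.22288357] [231.54529637 236.40974199 275.10918454 274.13726163]
[235.  237.8 276.  273.2]Traceback (most recent call last):
  File "<stdin>", line 5, in <module>
    return func(*args, **kwargs)
    result = trf(vector_fun.fun, vector_fun.jac, x0, f0, J0, lb, ub, ftol, xtol,
                 gtol, max_nfev, x_scale, loss_function, tr_solver,
                 tr_options.copy(), verbose, callback=callback_wrapped)
    return trf_no_bounds(
        fun, jac, x0, f0, J0, ftol, xtol, gtol, max_nfev, x_scale,
        loss_function, tr_solver, tr_options, verbose, callback=callback)
    J = jac(x)
    self._update_jac()
    ~~~~~~~~~~~~~~~~^^
    self.J = self.jac_wrapped(xp_copy(self.x), f0=self.f)
             ~~~~~~~~~~~~~~~~^^^^^^^^^^^^^^^^^^^^^^^^^^^^
    J, dct = approx_derivative(
             ~~~~~~~~~~~~~~~~~^
        self.fun,
        ^^^^^^^^^
    ...<2 lines>...
        **self.finite_diff_options,
        ^^^^^^^^^^^^^^^^^^^^^^^^^^^
    )
    ^
    J, _nfev = _dense_difference(fun_wrapped, x0, f0, h,
               ~~~~~~~~~~~~~~~~~^^^^^^^^^^^^^^^^^^^
[... 377 characters left out ...]
^^^^^^^^^^
    return np.atleast_1d(self.fun(x))
                         ~~~~~~~~^^^
    return self.f(x, *self.args, **self.kwargs)
           ~~~~~~^^^^^^^^^^^^^^^^^^^^^^^^^^^^^^
  File "<stdin>", line 5, in <lambda>
  File "sil.py", line 6, in bb
    q=np.array([proj("scene",x) for x in p+ring]); return np.r_[q.min(0),q.max(0)]
                ~~~~^^^^^^^^^^^
  File "h.py", line 17, in proj
    f,cx,cy,V=cam(n); q=V[:3,:3]@p+V[:3,3]; return f*q[0]/q[2]+cx,f*q[1]/q[2]+cy
              ~~~^^^
  File "h.py", line 4, in cam
    i=r.camera_info(n); f=240/np.tan(np.radians(i['vertical_fov']/2)); return f,i['cx'],i['cy'],np.array(i['view'])
ValueError: time passes only in moves, steps and waits
```

```bash
sed -i 's/^def cam(n):/import functools\n@functools.lru_cache\ndef cam(n):/' h.py
python3 - <<'E'
from sil import *
st=r.get_state();y=np.radians(st['eef_rot'][2]-90);p=st['tcp_pos']+np.array([.1015*np.cos(y),.1015*np.sin(y),.0163])
o=np.r_[crop(227,291),crop(432,468)]
g=np.array([1,1,-1,-1])
s=least_squares(lambda d:bb(p+[d[0],d[1],0])+d[2]*g-o,[0,0,0],diff_step=1e-3,x_scale=[.01,.01,1]);print("xy",s.x,s.fun)
s=least_squares(lambda d:bb(p+[d[0]*np.cos(y),d[0]*np.sin(y),d[1]])+d[2]*g-o,[.001,.001,.1],diff_step=1e-2);print("len,z,shrink",s.x,s.fun)
S=lambda x,y:((x+.5)/3.4-.5+210,(y+.5)/3.4-.5+190)
for n,q,uv in(("cap",[.5641,-.1718,.102],S(170,343)),("knob",[.5623,-.257,.08],S(87,456)),("tip",[.5543,-.104,.1515],S(215,213))):
    print(n,"pred",proj("scene",np.array(q)),"obs",uv)
E
```

```text
xy [0.00393521 0.00185716 1.22552365] [-0.04880212  0.04999806  0.04948391 -0.04828797]
len,z,shrink [4.53687827e-03 6.11879851e-04 1.24145794e+00] [-0.05004243  0.05175126  0.05050924 -0.04880041]
cap pred (np.float64(258.8361610716939), np.float64(289.70691946687054)) obs (259.6470588235294, 290.52941176470586)
knob pred (np.float64(234.35360467576325), np.float64(323.60372101747447)) obs (235.23529411764707, 323.7647058823529)
tip pred (np.float64(272.2777861497167), np.float64(252.59335485260155)) obs (272.88235294117646, 252.29411764705884)
```

Request:
step_arm:
  deltas:
    - [0, 0, 0, 1.5, -3.5, 10, -1]
    - [0, 0, 0, 0, 0, 15, -1]
    - [0, 0, 0, 0, 0, 15, -1]
    - [0, 0, 0, 0, 0, 12, -1]
    - [0, 0, 0, 0, 0, 6, -1]
    - [0, 0, 0, 0, 0, 0, -1]
    - [0, 0, 0, 0, 0, 0, -1]
    - [0, 0, 0, 0, 0, 0, -1]

```text
time_s: 17.25
tcp_pos: [0.4666, -0.2067, 0.1486]
eef_rot: [179.5, 0.3, 109.2]
contact_force: [0.8, -0.1, -0.6]
gripper_width: 0.0232
```

```bash
python3 go.py 0.4656 -0.2061 0.1355 109.2
```

```text
tcp [ 0.4666 -0.2067  0.1486] [179.5125   0.3027 109.1764] j [ -1.7314   8.598  -26.6321   0.1342 -54.2066 -69.1689] t 17.25 w 0.02316458855250458
turn rotvec tool [ 0.0085  0.0053 -0.0004] shift mm tool now [ 0.9632 -0.8284 13.0396] shift in target axes [ 0.8946 -0.717  13.051 ]
```

Request:
step_arm:
  deltas:
    - [0.008, 0.005, 0, 0.9, -0.8, 6, -1]
    - [0, 0, 0, 0, 0, 6, -1]
    - [0, 0, 0, 0, 0, 0, -1]
    - [0, 0, 0, 0, 0, 0, -1]

```text
time_s: 17.65
tcp_pos: [0.4663, -0.2062, 0.1366]
eef_rot: [179.9, 0.0, 109.2]
contact_force: [0.1, -0.5, -1.1]
gripper_width: 0.0237
```

```bash
python3 go.py 0.4656 -0.2061 0.1355 109.2;  python3 - <<'E'
from sil import *
import cv2
st=r.get_state();y=np.radians(st['eef_rot'][2]-90);p=st['tcp_pos']+np.array([.1043*np.cos(y),.1043*np.sin(y),.0163])
print(p,bb(p))
s=r.capture("scene")[:,:,::-1]
cv2.imwrite("pics/s7.png",cv2.resize(s[210:330,200:320],None,fx=5,fy=5,interpolation=cv2.INTER_CUBIC))
w=r.capture("wrist")[:,:,::-1]; cv2.imwrite("pics/w7.png",w)
cv2.imwrite("pics/t7.png",r.capture("top")[:,:,::-1])
E
```

```text
tcp [ 0.4663 -0.2062  0.1366] [179.8966   0.0425 109.1855] j [ -1.7497   9.5828 -27.1684   0.0034 -53.1369 -69.0668] t 17.65 w 0.023689081588176737
turn rotvec tool [ 0.0018  0.0007 -0.0003] shift mm tool now [ 0.2701 -0.621   1.0814] shift in target axes [ 0.2695 -0.619   1.0827]
[ 0.5647803  -0.17187503  0.15288269] [236.15809666 257.66556669 277.46660901 294.35569796]
```

View pics/s7.png

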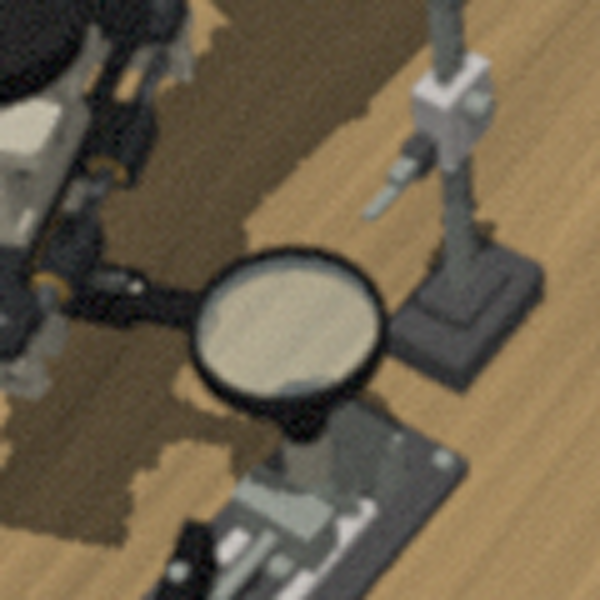

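View pics/w7.png

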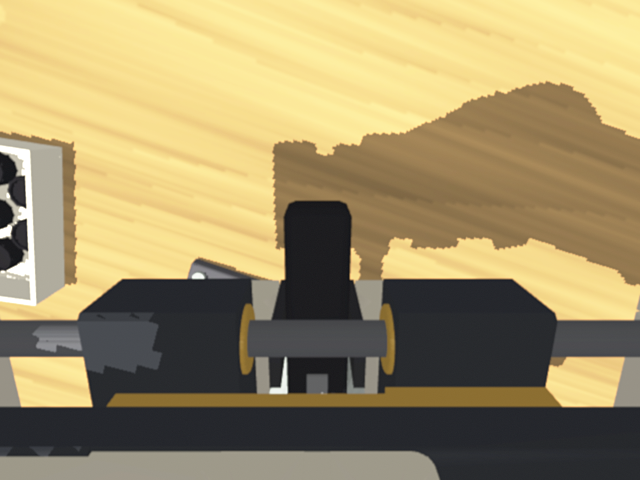

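View pics/t7.png

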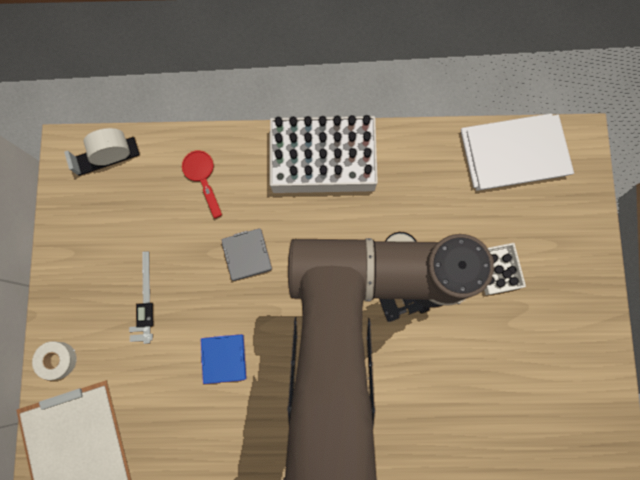

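Run:
```python
from sil import *
import cv2
st=r.get_state();y=np.radians(st['eef_rot'][2]-90);p=st['tcp_pos']+np.array([.1043*np.cos(y),.1043*np.sin(y),.0163])
q=np.array([proj("top",x) for x in p+ring]);print(q.min(0),q.max(0), q[q[:,1].argmin()])
t=cv2.imread("pics/t7.png");cv2.imwrite("pics/t7c.png",cv2.resize(t[225:250,375:425],None,fx=12,fy=12,interpolation=cv2.INTER_CUBIC))
```

```text
[381.62169635 229.96489462] [419.62079398 267.62426876] [400.78680723 229.96489462]
```

View pics/t7c.png

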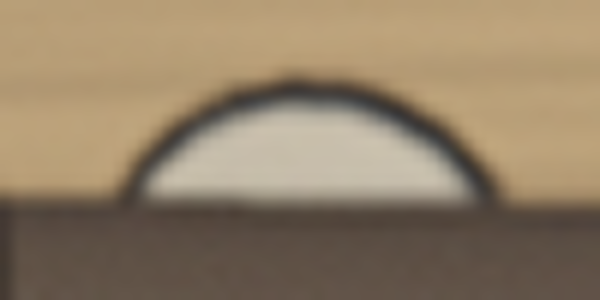

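Request:
step_arm:
  deltas:
    - [0, 0, 0, 0, 0, 0.5, -1]
    - [0, 0, 0, 0, 0, 0, -1]
    - [0, 0, 0, 0, 0, 0, -1]
    - [0, 0, 0, 0, 0, 0, -1]

```text
time_s: 18.2
tcp_pos: [0.4666, -0.2062, 0.1366]
eef_rot: [179.8, 0.1, 109.2]
contact_force: [0.8, 0.5, -0.7]
gripper_width: 0.0238
```

```bash
python3 go.py 0.4656 -0.2061 0.1355 109.2;  python3 - <<'E'
from plant import r
s=r.get_state();print(s['qd'],s['contact_force'])
print(r.close_job())
E
```

```text
tcp [ 0.4666 -0.2062  0.1366] [179.8393   0.0662 109.1815] j [ -1.7511   9.57   -27.1795   0.0055 -53.0767 -69.0706] t 18.2 w 0.023836320320353578
turn rotvec tool [ 0.0028  0.0012 -0.0003] shift mm tool now [ 0.3926 -0.8795  1.1198] shift in target axes [ 0.3916 -0.8762  1.1227]
[-0.11216672 -0.0112449   0.06017216  0.0032722   0.01067543 -0.01085776] [ 0.79633312  0.47377233 -0.66513082]
the job is handed in; nothing more can be done
None
```

I locked the clamp, then took the black loupe from the grey cradle by its handle, and handed in while holding it still over the tube's cap. That took about 18 s of the 61 s.

- **Knob:** I turned it about 68° (1.19 rad) clockwise and let go. Later pictures show it still lying along the clamp's length, with the tube upright.
- **Lens position:** The last scene and top pictures put the lens within about 2 mm sideways of the cap's axis. Its height came out at about 0.153 m.
- **Scriber tip:** I measured its height as about 0.152 m, and it had not moved in the last picture.
- **Grip and rest:** The tool was level within 0.2°, the fingers held the handle at 23.8 mm, and joint speeds were about 0.1°/s or less. Contact force was about 1 N, which is noise level.

**Where checks disagreed:** For the scriber tip's height, different camera pairs gave 0.149 to 0.154 m. My first estimate of the distance from the gripper to the lens (101.5 mm) was about 3 mm short. I corrected it to 104.3 mm from the scene picture, and the top picture then agreed. I judged the loupe's own level only from its outline fitting the prediction, and did not measure it directly.

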